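Index the egg carousel to its click

TASK

Turn the egg carousel (its upright wooden handle is there to push it round by) until the empty egg cup stands at the grey-padded hand rest and the hidden spring catch clicks in there, so that the plate is held. The plate clicks six times in a turn and the right click may come a little before or after the cup squarely faces the rest: find it by feel, turn gently without spinning the plate, and let go. Do not press on the eggs, and leave the other things on the table where they are.

Things in the scene. Friction and masses are not known exactly. Their poses are not given: they have to be found in the camera images.
- base: The carousel's fixed plywood base, a disc 236 mm across and 30 mm high, standing on the table, with a grey-padded wooden hand rest (34 x 110 mm, 42 mm high) joined to one side. Origin: on the carousel's turning axis at table height. Its x axis points level from the axis to the hand rest (the rest's middle lies 182 mm out); z is up.
- carousel (a joint): Angle of the turning plate on the base (rad), growing anticlockwise seen from above, no end stops. At 0 (or any whole turn) the empty cup points exactly along the base's x axis, squarely at the hand rest. It starts between 1.3 and 5.0. Slight bearing friction: the plate stays where it is left.
- catch (a joint): Spring catch hidden in the base, a ball pressed up against the plate's underside: how far it is pressed down (m). About 0.004 while it rides on the underside, below 0.002 when dropped into one of the plate's six gaps (60 degrees apart). A gap meets it at a carousel angle within 0.3 rad of 0; just where differs each time and cannot be seen.
- hub (a point): Steel boss in the middle of the plate, on the axis, 58 mm above the table. The plate is a light wooden disc 272 mm across, its top at 52 mm, about 1 kg. Within about 0.09 rad of a click the catch draws the plate in by itself: the handle jumps about 10 to 15 mm ahead of what pushes it and the push force (about 1 N) vanishes. Pushing the plate out of a click takes some 5 to 8 N at the handle.
- handle (a point): Middle of the top of the carousel's handle: a dark upright wooden dowel, 18 mm across and 80 mm tall, fixed on the plate 122 mm from the axis; its top is 132 mm above the table, its foot 52 mm. It stands 150 degrees anticlockwise of the empty cup, farther out than the eggs; its upper 40 mm is free to be pushed.
- empty_cup (a point): Middle of the rim of the empty egg cup, 68 mm from the axis, 74 mm above the table, 54 mm across. The six like cups are evenly spaced on the plate.
- loading_place (a point): Point on the base, 68 mm from the axis towards the hand rest and 52 mm above the table: the empty cup belongs above it, give or take about 20 mm along its circle.
- eggs: Five brown eggs (42 mm across, tops 114 mm above the table) stuck upright in the other five cups and turning with the plate, reaching 90 mm from the axis. Origin on the turning axis at table height.
- basket: Bystander: open blue plastic basket with pens, 200 x 130 x 85 mm; origin at the middle of its underside.
- pen_pack: Bystander: flat pack of six marker pens, 140 x 105 x 22 mm; origin at the middle of its underside.
- phone: Bystander: black phone lying flat, 75 x 155 x 9 mm; origin at the middle of its underside.
- tape: Bystander: roll of yellow tape lying flat, 96 mm across, 24 mm high; origin at the middle of its underside.

How it is judged:
At the end, for the whole second after the job is handed in: The spring catch has dropped into a gap of the plate (pressed down less than 2 mm), the empty cup is within 34 mm (level) of its place by the hand rest, so that it is the right click of the six, and the carousel is at rest (under 0.05 rad/s) (value of joint catch below 0.002 m and horizontal distance between empty_cup and loading_place below 0.034 m and velocity of joint carousel between -0.05 and 0.05 rad/s); the robot touches nothing.
It fails at once if an egg is pressed with more than 3 N (contact force between any of the arm, the fingers and eggs above 3 N).
It fails at once if the carousel is spun faster than 4 rad/s (velocity of joint carousel above 4 rad/s or velocity of joint carousel below -4 rad/s).
It fails at once if a bystander is moved by more than 25 mm (distance of any of basket, pen_pack, phone, tape from where it was at the start of the episode above 0.025 m).
It also fails if it takes over 64 s, if anything falls off the work surface, if the arm or the gripper's body presses on something with over 40 N, if the wrist force passes 120 N, or if a joint passes its speed limit or range.

ROBOT

A 7-joint arm with a two-finger parallel gripper is mounted at the origin on the work surface. World frame = base frame: x ahead of the robot, y to its left, z up, the work surface at z = 0. Lengths are in m, angles in rad, forces in N, time in s.
With the tool pointing down it reaches from about 0.425 to 0.875 m from the base axis. Payload 8.4 kg.
Tool frame: the origin (TCP) lies at the very end of the fingers, on their centre line; the grasp point (between the pads) lies bot.grip_point_offset behind it (bot.grip_point_offset is the distance from the TCP to the grasp point, in m); z points along the fingers, y is the line along which they close (so a half turn about z gives the same grasp; the last joint's range is limited). The gripper opens to 87 mm and grips with 3 to 60 N. Pads are 19 mm wide; open, the fingers measure 117 mm over their backs; the gripper's body (75 mm by 190 mm) begins 51 mm behind the grasp point.
Start: joints at [1.205, 0.333, 0.04, 1.465, -0.013, 1.343, -0.059], TCP at [0.171, -0.627, 0.192] pointing down, gripper open.
Joint ranges: [-2.58, 2.58], [-0.38, 2.09], [-1.3, 1.39], [0.25, 2.4], [-1.5, 4.64], [0.08, 2.09], [-2.65, 2.65]. Speed limits (rad/s): [2.22, 2.22, 2.79, 2.79, 3.14, 3.14, 3.14].

INTERFACE

Orientations are given as [roll, pitch, yaw] about the fixed x, y, z axes, in that order (R = Rz(yaw) Ry(pitch) Rx(roll)).
In Python, from workcell import bot gives the robot as it stands.
- The arm moves only by the tool servo_tool, never from a script. Its argument "deltas" is a list of rows, each an object with "gripper": the opening, from 0 (shut) to 1 (fully open); "dp": the shift along the world's x, y, z in mm, a list of three; "roll": the turn about the world's z in rad. A call has 1 to 12 rows; each row shifts and turns the commanded pose from where the row before left it; what a row does not reach is not made up. A row lasts 1/10 s, in which the tool goes at most 50 mm and 8.59 degrees, less where a joint would pass 70% of its speed; a pose out of reach is approached as far as the arm can. A call is refused whole if a number of a shift passes 50 or a number of a turn 0.15, either way. A call with a gripper value outside its range is refused whole. The fingers move at their own pace and stop on an object; "squeeze" is the grip in N (left out, the last holds). Time passes only in rows, so rows that do not move let the fingers close. It gives the time, the measured TCP pose, the force, the opening and the grip force at its end, in the units of the state.
- bot.get_state(): the state, without advancing time (a new reading comes with each control period).
- bot.snapshot(name): name is "side" or "top" or "wrist"; returns the picture (480x640x3 uint8, red, green, blue); there is no depth.
- bot.camera_info(name): a dict with "camera_matrix" (3x3 intrinsics, pixels), "k1" (the pictures are not rectified: a ray, as slopes to the right and down, at radius r is drawn at 1 + k1 r^2 times it, then the intrinsics apply), "world_from_camera" (4x4, takes a point from camera to world coordinates). Camera axes: x right, y down, z forward; pixel columns grow to the right and rows downward; lengths in m; the calibration is good to about 2 mm. A picture is of the moment at which its call begins: read the wrist's pose just before it. camera_info takes no time and is no camera call; for the wrist camera it gives the pose at the moment of the call.
- bot.finish_job(): hands the job in; it is judged then, once.
The state is a dict: "time": time; "joint_pos": joint angles; "qvel": joint speeds; "tau": joint torques, N m; "tool_pos": TCP position; "ee_rot": TCP orientation; "ft_force": force on the tool from outside, world axes, zero at the start; "moment": the same for the moment, N m; "gripper_width": finger opening in m; "grip_force": force on a finger pad.
Only numpy, scipy, OpenCV 4.12 (cv2) and the standard library are available. Lean on these libraries where they do the work, as an engineer would, in place of code of your own. Each camera call takes 0.05 s, during which the arm holds its last target. There are 200 camera calls.

## Working session

There is one attempt and no reset: what is moved stays moved. The work goes in short steps, Python scripts to look and compute and a tool call to move; the robot and the scene stay as the last step left them, time stands still between calls to the robot, and variables do not carry over. Pictures are saved under pics/ and viewed, at most 10 in all, crops included, and the job is handed in when it is done.

Besides the shell and the picture viewer there is one more tool, called after ">>>" as name(argument=value, ...) on one line, values as JSON. servo_tool: Moves the arm, as the interface text tells. Its arguments: {"type":"object","properties":{"deltas":{"type":"array"},"squeeze":{"type":"number"}},"required":["deltas"]}

```bash
mkdir -p pics; cat > h.py <<'E'
import numpy as np, cv2
from workcell import bot
def snap(n,f):
    im=bot.snapshot(n); cv2.imwrite('pics/'+f,cv2.cvtColor(im,cv2.COLOR_RGB2BGR)); return im
def ray(n,u,v):
    c=bot.camera_info(n);K=np.array(c["camera_matrix"]);T=np.array(c["world_from_camera"])
    d=np.array([(u-K[0,2])/K[0,0],(v-K[1,2])/K[1,1]]);s=d.copy()
    for _ in range(20): s=d/(1+c["k1"]*(s@s))
    return T[:3,3],T[:3,:3]@np.array([s[0],s[1],1])
def onz(n,u,v,z):
    o,d=ray(n,u,v);return o+d*(z-o[2])/d[2]
def two(a,b):
    (o,d),(p,e)=ray(*a),ray(*b)
    t=np.linalg.lstsq(np.c_[d,-e],p-o,rcond=None)[0]
    A=o+d*t[0];B=p+e*t[1];return (A+B)/2,np.linalg.norm(A-B)
E
python3 -c "
from h import *
snap('top','t0.png');snap('side','s0.png');s=bot.get_state();print(s,bot.grip_point_offset)"
```

```text
{'time': 0.1, 'joint_pos': array([ 1.20478478,  0.33383821,  0.03987802,  1.46618775, -0.01340342,
        1.34331012, -0.05851083]), 'qvel': array([-0.00131421, -0.00050158, -0.00027719, -0.00350819, -0.00112211,
        0.00182614,  0.00030494]), 'tau': array([ 5.58174987e-03, -6.57813621e+01,  1.34073202e+00, -4.04711616e+01,
       -5.96232503e-02,  4.09457157e-02,  5.86538681e-05]), 'tool_pos': array([ 0.17122159, -0.62654924,  0.19144723]), 'ee_rot': array([-3.14011839e+00,  9.65879746e-05,  2.66779897e-01]), 'ft_force': array([-0.17016059,  0.02418336, -0.27824628]), 'moment': array([ 0.010521  , -0.02818939,  0.00349283]), 'grip_force': 0.0, 'gripper_width': 0.08699512088726218} 0.0187
```

View pics/t0.png

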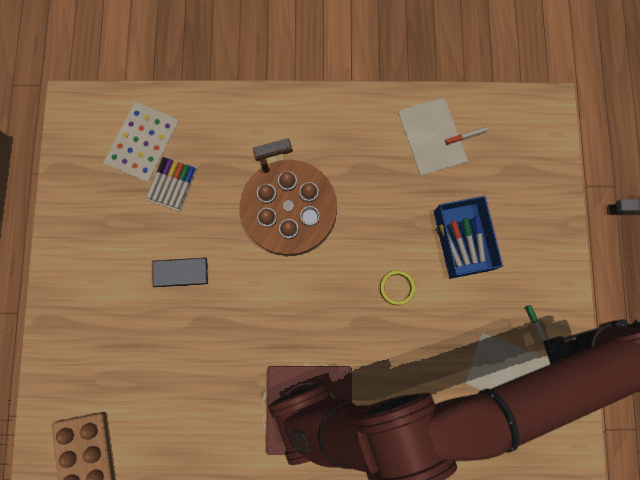

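View pics/s0.png

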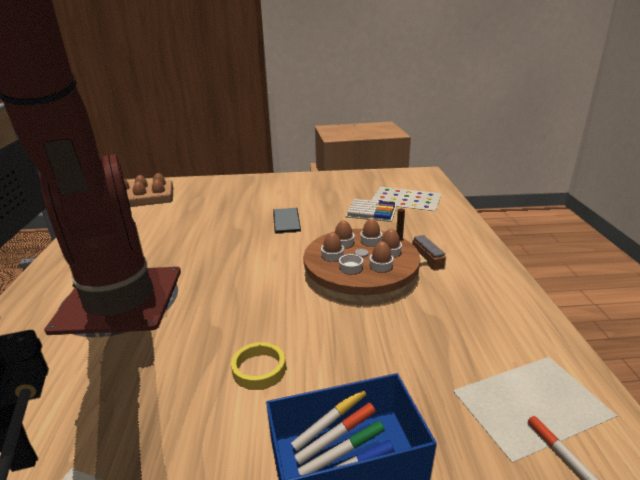

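The top view shows the hub at about (288,205), the empty cup at (310,216), the handle near (265,165) and the rest at (272,150). In the side view the hub is at (361,253), the handle top at (401,210), the cup at (350,262) and the rest at (429,247).

```bash
python3 -c "
from h import *
np.set_printoptions(precision=4,suppress=True)
im=cv2.imread('pics/t0.png')
cv2.imwrite('pics/c.png',np.hstack([cv2.resize(im[125:265,225:345],None,fx=4,fy=4,interpolation=2)[:560], cv2.resize(cv2.imread('pics/s0.png')[200:300,300:450][:,70:],None,fx=4,fy=5.6,interpolation=2)]))
hub=two(('top',288,205),('side',361,253));print('hub',hub)
print('cup',two(('top',310,216),('side',350,262)))
print('handle',two(('top',263,163),('side',401,209)))
print('rest',two(('top',272,149),('side',428,246)), onz('top',272,149,.042))
for n,p,z in [('hub',(288,205),.058),('cup',(310,216),.074),('han',(263,163),.132)]: print(n,onz('top',*p,z))
print(onz('side',361,253,.058),onz('side',401,209,.132))
for p in [(398,288)]: print('tape',onz('top',*p,.02))
print('basket',onz('top',467,237,.08))
"
```

```text
hub (array([0.5537, 0.0614, 0.0523]), np.float64(0.0009859890790191452))
cup (array([ 0.5202, -0.0002,  0.0664]), np.float64(0.00020827922904378818))
handle (array([0.6539, 0.1256, 0.1305]), np.float64(0.005561343143289269))
rest (array([0.7255, 0.1104, 0.0341]), np.float64(0.003975010053938194)) [0.7207 0.1099 0.042 ]
hub [0.5529 0.0611 0.058 ]
cup [ 0.5185 -0.0003  0.074 ]
han [0.6505 0.1257 0.132 ]
[0.5518 0.0514 0.058 ] [0.6562 0.1239 0.132 ]
tape [ 0.3272 -0.2447  0.02  ]
basket [ 0.4608 -0.4268  0.08  ]
```

View pics/c.png

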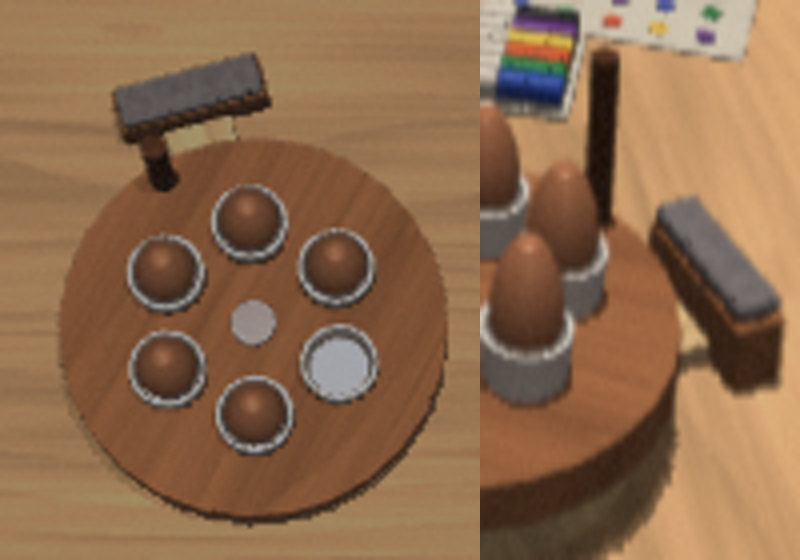

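Hub is at (0.553, 0.061), the handle at about 32° and r 0.121 (given: 0.122), and the base yaw is about 16°. The carousel angle is then about 225°, so I need to push +135° anticlockwise. I'll go in behind the handle on its clockwise side with the fingers shut.

>>> servo_tool(deltas=[{"gripper": 0, "dp": [28, 39, 0], "roll": 0}, {"gripper": 0, "dp": [28, 39, 0], "roll": 0}, {"gripper": 0, "dp": [28, 39, 0], "roll": 0}, {"gripper": 0, "dp": [28, 39, 0], "roll": 0}, {"gripper": 0, "dp": [28, 39, 0], "roll": 0}, {"gripper": 0, "dp": [28, 39, 0], "roll": 0}, {"gripper": 0, "dp": [28, 39, 0], "roll": 0}, {"gripper": 0, "dp": [28, 39, 0], "roll": 0}, {"gripper": 0, "dp": [28, 39, 0], "roll": 0}, {"gripper": 0, "dp": [28, 39, 0], "roll": 0}], squeeze=10)

```text
time: 1.1
tool_pos: [0.4519, -0.2352, 0.1922]
ee_rot: [3.142, 0.0, 0.267]
ft_force: [0.4, 0.1, 0.3]
gripper_width: 0.0152
grip_force: 0.0
```

>>> servo_tool(deltas=[{"gripper": 0, "dp": [28, 39, 0], "roll": 0}, {"gripper": 0, "dp": [28, 39, 0], "roll": 0}, {"gripper": 0, "dp": [28, 39, 0], "roll": 0}, {"gripper": 0, "dp": [28, 39, 0], "roll": 0}, {"gripper": 0, "dp": [28, 39, 0], "roll": 0}, {"gripper": 0, "dp": [28, 39, 0], "roll": 0}, {"gripper": 0, "dp": [28, 30, 0], "roll": 0}, {"gripper": 0, "dp": [10, 10, 0], "roll": 0}, {"gripper": 0, "dp": [0, 0, 0], "roll": 0}])

```text
time: 2.0
tool_pos: [0.6576, 0.0394, 0.1911]
ee_rot: [-3.14, 0.001, 0.27]
ft_force: [0.4, -1.0, -0.1]
gripper_width: 0.0004
grip_force: 0.0
```

```bash
python3 -c "
from h import *
a=snap('wrist','w1.png');b=snap('top','t1.png');c=bot.camera_info('wrist')['world_from_camera'];print(np.round(c,3))
cv2.imwrite('pics/m1.png',cv2.cvtColor(np.hstack([cv2.resize(a,(400,300)),cv2.resize(b[100:325,150:450],(400,300))]),4))"
```

```text
[[ 0.262 -0.923 -0.282  0.734]
 [-0.965 -0.251 -0.077  0.057]
 [ 0.     0.292 -0.956  0.384]
 [ 0.     0.     0.     1.   ]]
```

View pics/m1.png

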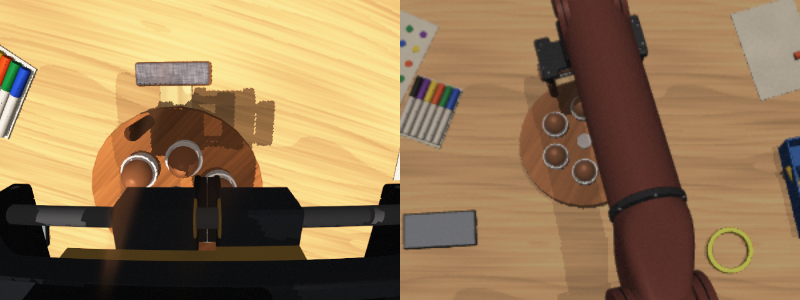

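The wrist picture shows the rest at about (277,118), its edge nearly level, and the handle top at about (206,211), left of the shut fingers.

```bash
python3 -c "
from h import *
print(onz('wrist',206,211,.132),onz('wrist',240,190,.052),onz('wrist',277,118,.042))
a,b=onz('wrist',217,102,.042),onz('wrist',336,99,.042);d=a-b;print(d,np.degrees(np.arctan2(-d[0],d[1])))
print(two(('wrist',206,211),('top',263,160.5)))"
```

```text
[0.65730558 0.1257869  0.132     ] [0.65973687 0.12114053 0.052     ] [0.72808285 0.10447793 0.042     ]
[-0.02871829  0.09913319  0.        ] 16.155984240504417
(array([0.65738522, 0.12576325, 0.13223381]), np.float64(7.974922356030979e-05))
```

>>> servo_tool(deltas=[{"gripper": 0, "dp": [18, 39, 0], "roll": -0.06}, {"gripper": 0, "dp": [0, 0, -30], "roll": -0.07}, {"gripper": 0, "dp": [0, 0, -30], "roll": 0}, {"gripper": 0, "dp": [0, 0, -30], "roll": 0}, {"gripper": 0, "dp": [0, 0, 0], "roll": 0}, {"gripper": 0, "dp": [0, 0, 0], "roll": 0}])

```text
time: 2.7
tool_pos: [0.6751, 0.0741, 0.1031]
ee_rot: [3.141, 0.0, 0.135]
ft_force: [0.2, 0.1, 0.8]
gripper_width: 0.0003
grip_force: 0.0
```

```bash
python3 -c "
from h import *
t=np.arange(8,170,2.);p=np.c_[553+123*np.cos(np.radians(t)),61+123*np.sin(np.radians(t))]
for i in range(len(t)-1): print(int(t[i]),np.round(p[i],0),np.round(p[i+1]-p[i],1))"
```

```text
8 [675.  78.] [-0.7  4.2]
10 [674.  82.] [-0.8  4.2]
12 [673.  87.] [-1.   4.2]
14 [672.  91.] [-1.1  4.1]
16 [671.  95.] [-1.3  4.1]
18 [670.  99.] [-1.4  4.1]
20 [669. 103.] [-1.5  4. ]
22 [667. 107.] [-1.7  4. ]
24 [665. 111.] [-1.8  3.9]
26 [664. 115.] [-1.9  3.8]
28 [662. 119.] [-2.1  3.8]
30 [660. 122.] [-2.2  3.7]
32 [657. 126.] [-2.3  3.6]
34 [655. 130.] [-2.5  3.5]
36 [653. 133.] [-2.6  3.4]
38 [650. 137.] [-2.7  3.3]
40 [647. 140.] [-2.8  3.2]
42 [644. 143.] [-2.9  3.1]
44 [641. 146.] [-3.  3.]
46 [638. 149.] [-3.1  2.9]
48 [635. 152.] [-3.2  2.8]
50 [632. 155.] [-3.3  2.7]
52 [629. 158.] [-3.4  2.6]
54 [625. 161.] [-3.5  2.5]
56 [622. 163.] [-3.6  2.3]
58 [618. 165.] [-3.7  2.2]
60 [614. 168.] [-3.8  2.1]
62 [611. 170.] [-3.8  1.9]
64 [607. 172.] [-3.9  1.8]
66 [603. 173.] [-4.   1.7]
68 [599. 175.] [-4.   1.5]
70 [595. 177.] [-4.1  1.4]
72 [591. 178.] [-4.1  1.3]
74 [587. 179.] [-4.1  1.1]
76 [583. 180.] [-4.2  1. ]
78 [579. 181.] [-4.2  0.8]
80 [574. 182.] [-4.2  0.7]
82 [570. 183.] [-4.3  0.5]
84 [566. 183.] [-4.3  0.4]
86 [562. 184.] [-4.3  0.2]
88 [557. 184.] [-4.3  0
[... 388 characters left out ...]
9]
118 [495. 170.] [-3.8 -2.1]
120 [492. 168.] [-3.7 -2.2]
122 [488. 165.] [-3.6 -2.3]
124 [484. 163.] [-3.5 -2.5]
126 [481. 161.] [-3.4 -2.6]
128 [477. 158.] [-3.3 -2.7]
130 [474. 155.] [-3.2 -2.8]
132 [471. 152.] [-3.1 -2.9]
134 [468. 149.] [-3. -3.]
136 [465. 146.] [-2.9 -3.1]
138 [462. 143.] [-2.8 -3.2]
140 [459. 140.] [-2.7 -3.3]
142 [456. 137.] [-2.6 -3.4]
144 [453. 133.] [-2.5 -3.5]
146 [451. 130.] [-2.3 -3.6]
148 [449. 126.] [-2.2 -3.7]
150 [446. 122.] [-2.1 -3.8]
152 [444. 119.] [-1.9 -3.8]
154 [442. 115.] [-1.8 -3.9]
156 [441. 111.] [-1.7 -4. ]
158 [439. 107.] [-1.5 -4. ]
160 [437. 103.] [-1.4 -4.1]
162 [436.  99.] [-1.3 -4.1]
164 [435.  95.] [-1.1 -4.1]
166 [434.  91.] [-1.  -4.2]
```

>>> servo_tool(deltas=[{"gripper": 0, "dp": [-1, 6, 0], "roll": 0.035}, {"gripper": 0, "dp": [-1, 6, 0], "roll": 0.035}, {"gripper": 0, "dp": [-1, 6, 0], "roll": 0.035}, {"gripper": 0, "dp": [-1, 5, 0], "roll": 0.035}, {"gripper": 0, "dp": [-2, 4, 0], "roll": 0.035}, {"gripper": 0, "dp": [-2, 4, 0], "roll": 0.035}])

```text
time: 3.3
tool_pos: [0.6672, 0.1075, 0.1023]
ee_rot: [-3.142, 0.0, 0.35]
ft_force: [-0.2, 0.4, -0.4]
gripper_width: 0.0006
grip_force: 0.0
```

>>> servo_tool(deltas=[{"gripper": 0, "dp": [-2, 4, 0], "roll": 0.035}, {"gripper": 0, "dp": [-2, 4, 0], "roll": 0.035}])

```text
time: 3.5
tool_pos: [0.6632, 0.1152, 0.1023]
ee_rot: [3.141, 0.0, 0.42]
ft_force: [-0.1, -1.2, 1.2]
gripper_width: 0.0005
grip_force: 0.5
```

>>> servo_tool(deltas=[{"gripper": 0, "dp": [-2, 4, 0], "roll": 0.035}, {"gripper": 0, "dp": [-2, 4, 0], "roll": 0.035}])

```text
time: 3.7
tool_pos: [0.6593, 0.1232, 0.1023]
ee_rot: [3.141, -0.0, 0.49]
ft_force: [-0.1, -0.5, 0.1]
gripper_width: 0.0005
grip_force: 0.4
```

>>> servo_tool(deltas=[{"gripper": 0, "dp": [-2, 4, 0], "roll": 0.035}, {"gripper": 0, "dp": [-2, 4, 0], "roll": 0.035}])

```text
time: 3.9
tool_pos: [0.6553, 0.1313, 0.1023]
ee_rot: [3.141, -0.0, 0.56]
ft_force: [-0.2, -1.0, 1.2]
gripper_width: 0.0006
grip_force: 0.5
```

>>> servo_tool(deltas=[{"gripper": 0, "dp": [-2, 4, 0], "roll": 0.035}, {"gripper": 0, "dp": [-2, 4, 0], "roll": 0.035}])

```text
time: 4.1
tool_pos: [0.6512, 0.1393, 0.1022]
ee_rot: [-3.142, 0.0, 0.63]
ft_force: [0.3, -0.5, 0.5]
gripper_width: 0.0005
grip_force: 0.2
```

>>> servo_tool(deltas=[{"gripper": 0, "dp": [-2, 4, 0], "roll": 0.035}, {"gripper": 0, "dp": [-3, 4, 0], "roll": 0.035}])

```text
time: 4.3
tool_pos: [0.6461, 0.1475, 0.1021]
ee_rot: [-3.141, 0.0, 0.7]
ft_force: [-0.6, 0.3, -0.6]
gripper_width: 0.0006
grip_force: 0.0
```

>>> servo_tool(deltas=[{"gripper": 0, "dp": [-4, 1, 0], "roll": 0.035}, {"gripper": 0, "dp": [-3, 2, 0], "roll": 0.035}])

```text
time: 4.5
tool_pos: [0.6389, 0.1503, 0.1021]
ee_rot: [-3.141, 0.0, 0.77]
ft_force: [-0.3, 0.6, 0.2]
gripper_width: 0.0006
grip_force: 0.0
```

>>> servo_tool(deltas=[{"gripper": 0, "dp": [-3, 2, 0], "roll": 0.035}, {"gripper": 0, "dp": [-3, 3, 0], "roll": 0.035}])

```text
time: 4.7
tool_pos: [0.6331, 0.1551, 0.1022]
ee_rot: [-3.142, 0.0, 0.839]
ft_force: [-0.7, -0.9, -0.7]
gripper_width: 0.0002
grip_force: 0.0
```

>>> servo_tool(deltas=[{"gripper": 0, "dp": [-3, 3, 0], "roll": 0.035}, {"gripper": 0, "dp": [-3, 2, 0], "roll": 0.035}])

```text
time: 4.9
tool_pos: [0.6271, 0.1605, 0.1023]
ee_rot: [-3.141, -0.0, 0.91]
ft_force: [0.5, -0.6, 0.8]
gripper_width: 0.0006
grip_force: 0.0
```

>>> servo_tool(deltas=[{"gripper": 0, "dp": [-3, 3, 0], "roll": 0.035}, {"gripper": 0, "dp": [-3, 2, 0], "roll": 0.035}])

```text
time: 5.1
tool_pos: [0.6211, 0.1654, 0.1022]
ee_rot: [-3.141, -0.0, 0.98]
ft_force: [-0.8, -0.1, -1.3]
gripper_width: 0.0006
grip_force: 0.0
```

>>> servo_tool(deltas=[{"gripper": 0, "dp": [-4, 3, 0], "roll": 0.035}, {"gripper": 0, "dp": [-3, 2, 0], "roll": 0.035}])

```text
time: 5.3
tool_pos: [0.6139, 0.1704, 0.1023]
ee_rot: [-3.141, -0.0, 1.05]
ft_force: [0.6, -0.2, 0.0]
gripper_width: 0.0007
grip_force: 0.0
```

Contact vanished, and 38 mm on there is still none, so I'll look.

```bash
python3 -c "
from h import *
a=snap('wrist','w2.png');b=snap('side','s2.png');c=snap('top','t2.png')
cv2.imwrite('pics/m2.png',cv2.cvtColor(np.hstack([cv2.resize(a,(400,300)),cv2.resize(b[180:330,280:480],(400,300))]),4))"
```

```text
(no output)
```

View pics/m2.png

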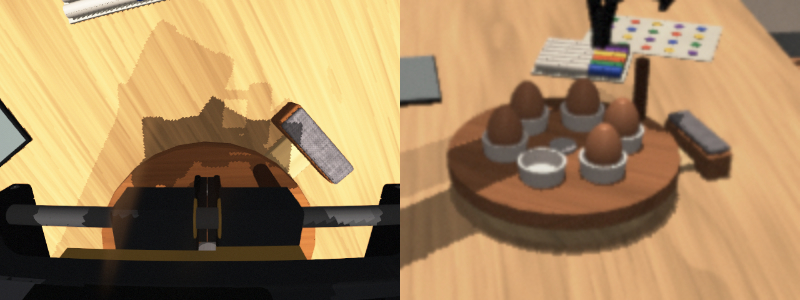

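The fingers are past the handle and the plate has not turned: the cup and handle pixels in the side view are unchanged. I'll re-measure the handle.

```bash
python3 -c "
from h import *
cv2.imwrite('pics/m3.png',np.hstack([cv2.resize(cv2.imread('pics/w2.png')[230:350,250:500],(500,240)),cv2.resize(cv2.imread('pics/t2.png')[130:230,230:330],(240,240))]))
print(two(('side',401,210),('wrist',419,272)))
print(onz('wrist',419,272,.132))
print(onz('side',401,210,.132),two(('side',401,209),('top',263,160.5)))
"
```

```text
(array([0.66046607, 0.15418755, 0.11525537]), np.float64(0.006305188748628748))
[0.65709568 0.16286671 0.132     ]
[0.65494991 0.11823203 0.132     ] (array([0.6571753 , 0.12594202, 0.1311862 ]), np.float64(0.0010682904873352498))
```

View pics/m3.png

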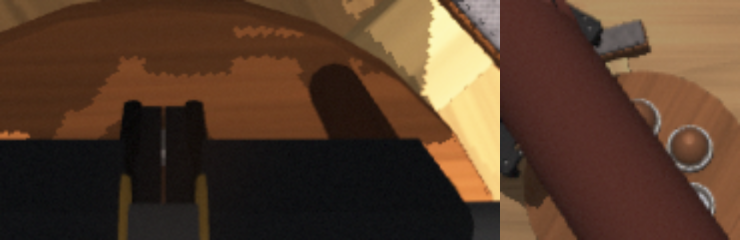

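In this crop the visible end of the handle, at (412,268), may be its foot, because tall things lean down the picture in this view. I'll cast it at foot height.

```bash
python3 -c "
from h import *
for z in (.052,.06,.132):
  p=onz('wrist',412,266,z);d=p[:2]-[.553,.061];print(z,p,np.hypot(*d),np.degrees(np.arctan2(d[1],d[0])))
print(bot.camera_info('wrist')['world_from_camera'].round(3))
for n in ('s0','s2'):
  im=cv2.imread('pics/%s.png'%n)[195:245,385:420];m=im.max(2)<45
  ys,xs=np.nonzero(m);print(n,[(y+195,xs[ys==y].min()+385,xs[ys==y].max()+385) for y in np.unique(ys)][::4])
"
```

```text
0.052 [0.65620607 0.1314607  0.052     ] 0.12496480952639848 34.322080222522125
0.06 [0.65614357 0.13503532 0.06      ] 0.12696386672076768 35.670368820202945
0.132 [0.65558104 0.16720684 0.132     ] 0.14765757991369746 45.994895446460056
[[ 0.866 -0.479 -0.145  0.654]
 [-0.5   -0.828 -0.252  0.24 ]
 [ 0.     0.291 -0.957  0.295]
 [ 0.     0.     0.     1.   ]]
s0 [(np.int64(212), np.int64(399), np.int64(403)), (np.int64(216), np.int64(399), np.int64(403)), (np.int64(220), np.int64(398), np.int64(402)), (np.int64(224), np.int64(398), np.int64(402)), (np.int64(228), np.int64(398), np.int64(402)), (np.int64(232), np.int64(398), np.int64(401)), (np.int64(236), np.int64(400), np.int64(401))]
s2 [(np.int64(210), np.int64(400), np.int64(403)), (np.int64(214), np.int64(399), np.int64(403)), (np.int64(218), np.int64(398), np.int64(402)), (np.int64(222), np.int64(398), np.int64(402)), (np.int64(226), np.int64(398), np.int64(402)), (np.int64(230), np.int64(398), np.int64(401)), (np.int64(234), np.int64(399), np.int64(401)), (np.int64(238), np.int64(400), np.int64(401))]
```

```bash
python3 -c "
from h import *
def proj(n,p):
    c=bot.camera_info(n);T=np.linalg.inv(c['world_from_camera']);q=T[:3,:3]@p+T[:3,3];s=q[:2]/q[2];s=s*(1+c['k1']*(s@s));K=np.array(c['camera_matrix']);return (K[:2,:2]@s+K[:2,2]).round(1)
t=bot.get_state()['tool_pos'];print(t)
for n in('side','wrist','top'): print(n,proj(n,t),proj(n,t+[0,0,.06]),proj(n,np.array([.657,.1258,.132])),proj(n,np.array([.657,.1258,.052])),proj(n,np.array([.553,.061,.058])))
for n,p in (('side',[.52,-.0002,.074]),):print(proj(n,np.array(p)))
a=cv2.imread('pics/s2.png')[170:270,330:450];cv2.imwrite('pics/m4.png',cv2.resize(a,(720,600),interpolation=2))"
```

```text
[0.61416654 0.17020214 0.10228381]
side [379.8 212.9] [380.8 190.6] [401.2 208.7] [399.1 238.2] [361.  250.9]
wrist [331.4 277.5] [331.5 335.4] [451.2 332.2] [416.6 272. ] [333.5 405.2]
top [247.3 179.1] [244.6 172.8] [263.  160.7] [265.7 169.4] [288. 205.]
[349.9 259.1]
```

View pics/m4.png

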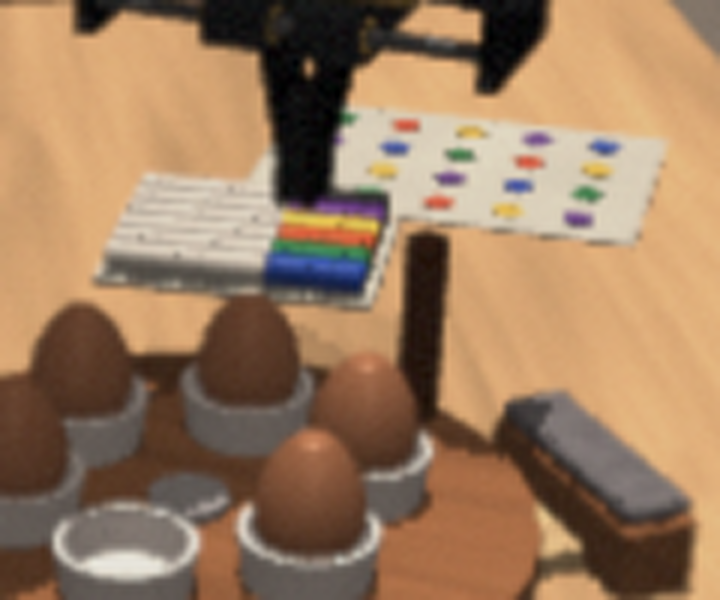

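The side view shows the fingertips at row 204, while the reported TCP (z 0.102) should appear at row 213. The shut fingers therefore really sit about 25 mm higher than reported, and they passed over the handle. I'll go back behind the handle and come down lower.

>>> servo_tool(deltas=[{"gripper": 0, "dp": [0, 0, 40], "roll": 0}, {"gripper": 0, "dp": [0, 0, 20], "roll": -0.13}, {"gripper": 0, "dp": [20, -30, 0], "roll": -0.13}, {"gripper": 0, "dp": [20, -30, 0], "roll": -0.13}, {"gripper": 0, "dp": [20, -32, 0], "roll": -0.13}, {"gripper": 0, "dp": [1, 0, 0], "roll": -0.13}, {"gripper": 0, "dp": [0, -4, -20], "roll": -0.13}, {"gripper": 0, "dp": [0, 0, -25], "roll": -0.13}, {"gripper": 0, "dp": [0, 0, -15], "roll": 0}, {"gripper": 0, "dp": [0, 0, 0], "roll": 0}])

```text
time: 6.45
tool_pos: [0.6739, 0.0736, 0.0997]
ee_rot: [3.142, 0.004, 0.14]
ft_force: [0.4, -0.0, 0.5]
gripper_width: 0.0003
grip_force: 0.0
```

```bash
cat >> h.py <<'E'
def proj(n,p):
    c=bot.camera_info(n);T=np.linalg.inv(c['world_from_camera']);q=T[:3,:3]@p+T[:3,3];s=q[:2]/q[2];s=s*(1+c['k1']*(s@s));K=np.array(c['camera_matrix']);return (K[:2,:2]@s+K[:2,2]).round(1)
E
python3 -c "
from h import *
t=bot.get_state()['tool_pos'];print(t,proj('side',t),proj('side',t+[0,0,.03]))
a=snap('side','s3.png')[150:250,350:470];cv2.imwrite('pics/m5.png',cv2.cvtColor(cv2.resize(a,(720,600),interpolation=2),4))"
```

```text
[0.67386475 0.0736205  0.09969505] [412.2 230.3] [413.2 218.6]
```

View pics/m5.png

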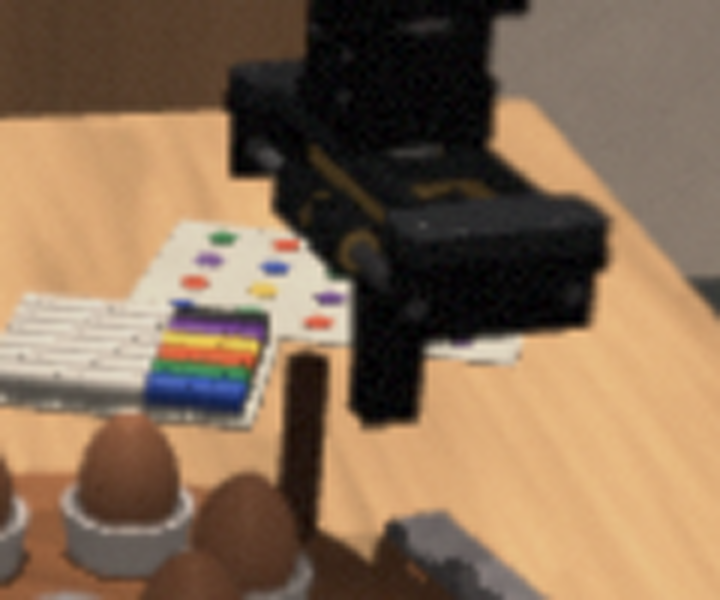

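The tip is at row 220 against a predicted 230, again about 26 mm high. The gripper body is where its nominal height puts it. Going down 22 mm gives a 29 mm overlap on the handle, with the body about 15 mm above the handle top.

>>> servo_tool(deltas=[{"gripper": 0, "dp": [0, 0, -12], "roll": 0}, {"gripper": 0, "dp": [0, 0, -10], "roll": 0}, {"gripper": 0, "dp": [0, 6, 0], "roll": 0}, {"gripper": 0, "dp": [-1, 6, 0], "roll": 0.035}, {"gripper": 0, "dp": [-1, 5, 0], "roll": 0.035}, {"gripper": 0, "dp": [-1, 4, 0], "roll": 0.035}, {"gripper": 0, "dp": [-1, 4, 0], "roll": 0.035}])

```text
time: 7.2
tool_pos: [0.6714, 0.0996, 0.0806]
ee_rot: [3.142, -0.001, 0.28]
ft_force: [0.3, 0.3, 0.4]
gripper_width: 0.0004
grip_force: 0.0
```

>>> servo_tool(deltas=[{"gripper": 0, "dp": [-1, 4, 0], "roll": 0.035}, {"gripper": 0, "dp": [-1, 4, 0], "roll": 0.035}])

```text
time: 7.4
tool_pos: [0.6693, 0.1073, 0.0804]
ee_rot: [3.142, -0.0, 0.35]
ft_force: [0.3, -0.1, 0.0]
gripper_width: 0.0006
grip_force: 0.0
```

>>> servo_tool(deltas=[{"gripper": 0, "dp": [-1, 4, 0], "roll": 0.035}, {"gripper": 0, "dp": [-2, 4, 0], "roll": 0.035}])

```text
time: 7.6
tool_pos: [0.6665, 0.1149, 0.0803]
ee_rot: [3.141, -0.0, 0.419]
ft_force: [0.9, -0.8, 0.1]
gripper_width: 0.0006
grip_force: 0.5
```

>>> servo_tool(deltas=[{"gripper": 0, "dp": [-2, 4, 0], "roll": 0.035}, {"gripper": 0, "dp": [-2, 4, 0], "roll": 0.035}])

```text
time: 7.8
tool_pos: [0.6622, 0.1232, 0.0803]
ee_rot: [3.142, -0.0, 0.489]
ft_force: [0.3, -0.4, -0.2]
gripper_width: 0.0007
grip_force: 0.3
```

>>> servo_tool(deltas=[{"gripper": 0, "dp": [-2, 4, 0], "roll": 0.035}, {"gripper": 0, "dp": [-2, 4, 0], "roll": 0.035}])

```text
time: 8.0
tool_pos: [0.658, 0.1316, 0.0803]
ee_rot: [-3.141, 0.0, 0.56]
ft_force: [0.2, 0.3, 0.1]
gripper_width: 0.0005
grip_force: 0.0
```

```bash
cat >> h.py <<'E'
def eggs(f):
    im=snap('side',f); 
    roi=im[215:300,300:425].astype(int); d=(roi.max(2)-roi.min(2)<28)&(roi.min(2)>85)
    n,l,s,c=cv2.connectedComponentsWithStats(d.astype(np.uint8))
    return [(s[i,4],(c[i]+[300,215]).round(1)) for i in range(1,n) if s[i,4]>25]
E
python3 -c "
from h import *
r=eggs('s4.png')
for x in r:
  p=onz('side',*x[1],.07);d=p[:2]-[.553,.061];print(x,p.round(3),np.hypot(*d).round(3),np.degrees(np.arctan2(d[1],d[0])).round())
a=cv2.imread('pics/s3.png').astype(int);b=cv2.imread('pics/s4.png').astype(int)
print((abs(a-b).max(2)[235:290,305:390]>40).mean())
print(proj('side',bot.get_state()['tool_pos']+[0,0,.026]))
"
```

```text
(np.int32(62), array([367.3, 239.3])) [0.572 0.094 0.07 ] 0.039 60.0
(np.int32(27), array([421.6, 237.6])) [0.703 0.09  0.07 ] 0.153 11.0
(np.int32(92), array([334.4, 256.5])) [0.488 0.021 0.07 ] 0.077 -148.0
(np.int32(349), array([357.8, 261.6])) [ 0.537 -0.006  0.07 ] 0.069 -104.0
(np.int32(129), array([385.2, 261. ])) [ 0.597 -0.009  0.07 ] 0.083 -58.0
0.28941176470588237
[400.2 217.2]
```

The plate is turning now: the cup has gone from −119° to −104°. I'll continue.

>>> servo_tool(deltas=[{"gripper": 0, "dp": [-3, 3, 0], "roll": 0.035}, {"gripper": 0, "dp": [-3, 3, 0], "roll": 0.035}])

```text
time: 8.25
tool_pos: [0.653, 0.1365, 0.0804]
ee_rot: [3.14, -0.001, 0.629]
ft_force: [5.9, -2.9, -0.3]
gripper_width: 0.0002
grip_force: 2.3
```

>>> servo_tool(deltas=[{"gripper": 0, "dp": [-3, 3, 0], "roll": 0.035}, {"gripper": 0, "dp": [-3, 3, 0], "roll": 0.035}])

```text
time: 8.45
tool_pos: [0.6469, 0.1427, 0.0806]
ee_rot: [3.141, -0.001, 0.699]
ft_force: [1.9, -1.2, -0.5]
gripper_width: 0.0003
grip_force: 0.9
```

>>> servo_tool(deltas=[{"gripper": 0, "dp": [-3, 3, 0], "roll": 0.035}, {"gripper": 0, "dp": [-3, 3, 0], "roll": 0.035}])

```text
time: 8.65
tool_pos: [0.6399, 0.1495, 0.0804]
ee_rot: [-3.141, 0.0, 0.77]
ft_force: [1.2, -0.2, 1.2]
gripper_width: 0.0004
grip_force: 0.6
```

>>> servo_tool(deltas=[{"gripper": 0, "dp": [-3, 3, 0], "roll": 0.035}, {"gripper": 0, "dp": [-3, 3, 0], "roll": 0.035}])

```text
time: 8.85
tool_pos: [0.6339, 0.1553, 0.0803]
ee_rot: [-3.141, 0.0, 0.84]
ft_force: [1.2, -1.3, 1.1]
gripper_width: 0.0005
grip_force: 0.7
```

>>> servo_tool(deltas=[{"gripper": 0, "dp": [-3, 3, 0], "roll": 0.035}, {"gripper": 0, "dp": [-3, 3, 0], "roll": 0.035}])

```text
time: 9.05
tool_pos: [0.6279, 0.161, 0.0801]
ee_rot: [-3.141, 0.001, 0.91]
ft_force: [1.0, -0.4, 1.1]
gripper_width: 0.0003
grip_force: 0.6
```

```bash
cat >> h.py <<'E'
def cup(f):
    t=bot.get_state()['tool_pos'];x=max(eggs(f),key=lambda q:q[0]);p=onz('side',*x[1],.07);d=p[:2]-[.553,.061];e=t[:2]-[.553,.061]
    print(x,'cup r %.3f ang %.1f'%(np.hypot(*d),np.degrees(np.arctan2(d[1],d[0]))),'tool r %.3f ang %.1f'%(np.hypot(*e),np.degrees(np.arctan2(e[1],e[0]))))
E
python3 -c "
from h import *
cup('s5.png')"
```

```text
(np.int32(338), array([366.1, 261.6])) cup r 0.069 ang -88.5 tool r 0.125 ang 53.2
```

Click 1 came with the cup at about −104°, which is 240°, so the offset is near 0. The next clicks should come with the cup at about −44° and then +16°, the target.

>>> servo_tool(deltas=[{"gripper": 0, "dp": [-4.4, 3, 0], "roll": 0.043}, {"gripper": 0, "dp": [-4.5, 2.8, 0], "roll": 0.043}, {"gripper": 0, "dp": [-4.7, 2.6, 0], "roll": 0.043}, {"gripper": 0, "dp": [-4.8, 2.4, 0], "roll": 0.043}, {"gripper": 0, "dp": [-4.9, 2.2, 0], "roll": 0.043}, {"gripper": 0, "dp": [-5, 2, 0], "roll": 0.043}, {"gripper": 0, "dp": [-5, 1.8, 0], "roll": 0.043}, {"gripper": 0, "dp": [-5.1, 1.6, 0], "roll": 0.043}, {"gripper": 0, "dp": [-5.2, 1.4, 0], "roll": 0.043}, {"gripper": 0, "dp": [-5.3, 1.2, 0], "roll": 0.043}, {"gripper": 0, "dp": [-5.3, 1, 0], "roll": 0.043}])

```text
time: 10.2
tool_pos: [0.5739, 0.1837, 0.0803]
ee_rot: [3.141, -0.001, 1.382]
ft_force: [1.5, 0.1, 0.0]
gripper_width: 0.0007
grip_force: 0.6
```

>>> servo_tool(deltas=[{"gripper": 0, "dp": [-4.3, 0.5, 0], "roll": 0.035}, {"gripper": 0, "dp": [-4.3, 0.4, 0], "roll": 0.035}])

```text
time: 10.4
tool_pos: [0.5653, 0.1845, 0.0803]
ee_rot: [3.141, -0.001, 1.452]
ft_force: [1.2, 0.1, 0.4]
gripper_width: 0.0006
grip_force: 0.5
```

>>> servo_tool(deltas=[{"gripper": 0, "dp": [-4.3, 0.3, 0], "roll": 0.035}, {"gripper": 0, "dp": [-4.3, 0.2, 0], "roll": 0.035}])

```text
time: 10.6
tool_pos: [0.5568, 0.185, 0.0803]
ee_rot: [3.141, -0.001, 1.522]
ft_force: [1.9, 0.0, 0.6]
gripper_width: 0.0004
grip_force: 0.5
```

>>> servo_tool(deltas=[{"gripper": 0, "dp": [-4.3, 0, 0], "roll": 0.035}, {"gripper": 0, "dp": [-4.3, -0.1, 0], "roll": 0.035}])

```text
time: 10.8
tool_pos: [0.5478, 0.1847, 0.0802]
ee_rot: [-3.141, -0.0, 1.592]
ft_force: [-0.2, 0.2, 0.5]
gripper_width: 0.0001
grip_force: 0.0
```

```bash
python3 -c "
from h import *
cup('s6.png')"
```

```text
(np.int32(366), array([385.9, 254. ])) cup r 0.065 ang -38.2 tool r 0.124 ang 92.4
```

Click 2: the push force vanished with the cup at about −40°. I'll push through it.

>>> servo_tool(deltas=[{"gripper": 0, "dp": [-4.3, -0.4, 0], "roll": 0.035}, {"gripper": 0, "dp": [-4.3, -0.5, 0], "roll": 0.035}])

```text
time: 11.05
tool_pos: [0.5395, 0.1837, 0.0802]
ee_rot: [-3.142, -0.0, 1.661]
ft_force: [3.6, -0.4, -1.2]
gripper_width: 0.0004
grip_force: 1.4
```

>>> servo_tool(deltas=[{"gripper": 0, "dp": [-4.3, -0.7, 0], "roll": 0.035}, {"gripper": 0, "dp": [-4.3, -0.8, 0], "roll": 0.035}])

```text
time: 11.25
tool_pos: [0.5317, 0.1826, 0.0804]
ee_rot: [3.14, -0.001, 1.731]
ft_force: [2.4, 2.2, -0.6]
gripper_width: 0.0005
grip_force: 1.3
```

>>> servo_tool(deltas=[{"gripper": 0, "dp": [-4.2, -1, 0], "roll": 0.035}, {"gripper": 0, "dp": [-4.2, -1, 0], "roll": 0.035}])

```text
time: 11.45
tool_pos: [0.5227, 0.1805, 0.0804]
ee_rot: [3.141, -0.001, 1.801]
ft_force: [0.6, 1.0, 0.8]
gripper_width: 0.0005
grip_force: 0.5
```

>>> servo_tool(deltas=[{"gripper": 0, "dp": [-4.1, -1.2, 0], "roll": 0.035}, {"gripper": 0, "dp": [-4.1, -1.3, 0], "roll": 0.035}])

```text
time: 11.65
tool_pos: [0.5145, 0.178, 0.0804]
ee_rot: [3.141, -0.001, 1.871]
ft_force: [1.0, 1.9, -0.1]
gripper_width: 0.0003
grip_force: 0.5
```

```bash
python3 -c "
from h import *
cup('s7.png')"
```

```text
(np.int32(362), array([387.8, 251.3])) cup r 0.064 ang -26.3 tool r 0.123 ang 108.2
```

>>> servo_tool(deltas=[{"gripper": 0, "dp": [-4.9, -1.7, 0], "roll": 0.042}, {"gripper": 0, "dp": [-4.8, -1.9, 0], "roll": 0.042}, {"gripper": 0, "dp": [-4.7, -2.1, 0], "roll": 0.042}, {"gripper": 0, "dp": [-4.6, -2.3, 0], "roll": 0.042}, {"gripper": 0, "dp": [-4.5, -2.5, 0], "roll": 0.042}, {"gripper": 0, "dp": [-4.4, -2.7, 0], "roll": 0.042}, {"gripper": 0, "dp": [-4.2, -2.9, 0], "roll": 0.042}, {"gripper": 0, "dp": [-4.1, -3.1, 0], "roll": 0.042}, {"gripper": 0, "dp": [-4, -3.3, 0], "roll": 0.042}, {"gripper": 0, "dp": [-3.8, -3.4, 0], "roll": 0.042}, {"gripper": 0, "dp": [-3.7, -3.6, 0], "roll": 0.042}, {"gripper": 0, "dp": [-3.5, -3.7, 0], "roll": 0.042}])

```text
time: 12.9
tool_pos: [0.4632, 0.1447, 0.0803]
ee_rot: [3.141, -0.0, 2.375]
ft_force: [-0.3, 2.4, 0.4]
gripper_width: 0.0006
grip_force: 0.5
```

>>> servo_tool(deltas=[{"gripper": 0, "dp": [-2.8, -3.2, 0], "roll": 0.035}, {"gripper": 0, "dp": [-2.7, -3.3, 0], "roll": 0.035}])

```text
time: 13.1
tool_pos: [0.4577, 0.1382, 0.0804]
ee_rot: [3.141, -0.0, 2.445]
ft_force: [-0.3, 1.1, 0.0]
gripper_width: 0.0
grip_force: 0.5
```

>>> servo_tool(deltas=[{"gripper": 0, "dp": [-2.6, -3.4, 0], "roll": 0.035}, {"gripper": 0, "dp": [-2.5, -3.5, 0], "roll": 0.035}])

```text
time: 13.3
tool_pos: [0.4526, 0.1313, 0.0804]
ee_rot: [3.141, -0.0, 2.515]
ft_force: [-0.7, 1.1, 0.4]
gripper_width: 0.0007
grip_force: 0.5
```

```bash
python3 -c "
from h import *
cup('s8.png')"
```

```text
(np.int32(256), array([388.1, 252.7])) cup r 0.067 ang -31.4 tool r 0.123 ang 145.0
```

>>> servo_tool(deltas=[{"gripper": 0, "dp": [-2.4, -3.6, 0], "roll": 0.035}, {"gripper": 0, "dp": [-1.2, -1.8, 0], "roll": 0.0}])

```text
time: 13.55
tool_pos: [0.4492, 0.1255, 0.0803]
ee_rot: [3.141, 0.0, 2.548]
ft_force: [1.8, 0.8, -0.9]
gripper_width: 0.0003
grip_force: 0.4
```

>>> servo_tool(deltas=[{"gripper": 0, "dp": [-1.1, -1.9, 0], "roll": 0.035}, {"gripper": 0, "dp": [0, 0, 0], "roll": 0}])

```text
time: 13.75
tool_pos: [0.448, 0.1233, 0.0802]
ee_rot: [-3.141, 0.0, 2.582]
ft_force: [-0.2, 0.2, 0.6]
gripper_width: 0.0003
grip_force: 0.0
```

>>> servo_tool(deltas=[{"gripper": 0, "dp": [-1.1, -1.9, 0], "roll": 0}, {"gripper": 0, "dp": [0, 0, 0], "roll": 0}])

```text
time: 13.95
tool_pos: [0.4469, 0.1214, 0.0802]
ee_rot: [-3.141, -0.0, 2.582]
ft_force: [-0.1, 1.3, 0.6]
gripper_width: 0.0003
grip_force: 0.0
```

>>> servo_tool(deltas=[{"gripper": 0, "dp": [-1.1, -1.9, 0], "roll": 0}])

```text
time: 14.05
tool_pos: [0.4458, 0.1198, 0.0803]
ee_rot: [3.142, -0.0, 2.583]
ft_force: [0.2, -1.1, -0.6]
gripper_width: 0.0005
grip_force: 0.0
```

>>> servo_tool(deltas=[{"gripper": 0, "dp": [-1, -1.9, 0], "roll": 0}])

```text
time: 14.15
tool_pos: [0.4447, 0.1178, 0.0802]
ee_rot: [-3.141, -0.0, 2.584]
ft_force: [0.7, -0.4, 0.0]
gripper_width: 0.0003
grip_force: 0.0
```

```bash
python3 -c "
from h import *
a=snap('side','s9.png');w=snap('wrist','w9.png')
cv2.imwrite('pics/m9.png',cv2.cvtColor(np.hstack([cv2.resize(a[180:300,290:450],(480,360),interpolation=2),cv2.resize(w,(320,360))]),4))"
```

```text
(no output)
```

View pics/m9.png

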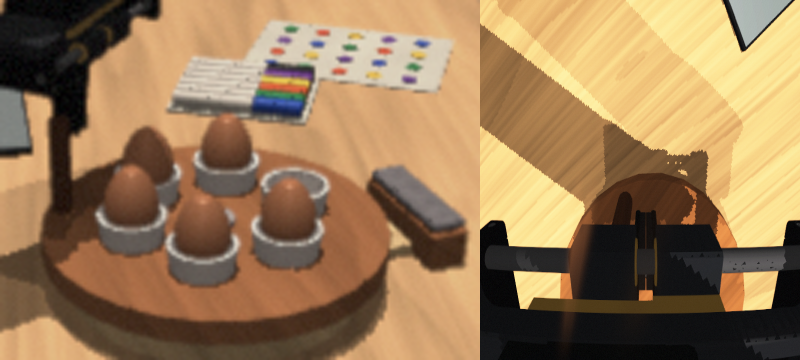

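The side view shows the empty cup at the rest, at crop (295,190), with the handle ahead of the fingers and no force on them. I'll back off, raise the arm and move it clear.

>>> servo_tool(deltas=[{"gripper": 0, "dp": [4, 7, 0], "roll": 0}, {"gripper": 0, "dp": [4, 8, 0], "roll": 0}, {"gripper": 0, "dp": [3, 5, 10], "roll": 0}, {"gripper": 0, "dp": [0, 0, 40], "roll": 0}, {"gripper": 0, "dp": [0, 0, 45], "roll": 0}, {"gripper": 0, "dp": [0, 40, 20], "roll": 0}, {"gripper": 0, "dp": [0, 45, 0], "roll": 0}, {"gripper": 0, "dp": [0, 45, 0], "roll": 0}, {"gripper": 0, "dp": [0, 45, 0], "roll": 0}, {"gripper": 0, "dp": [0, 45, 0], "roll": 0}, {"gripper": 0, "dp": [0, 0, 0], "roll": 0}, {"gripper": 0, "dp": [0, 0, 0], "roll": 0}])

```text
time: 15.45
tool_pos: [0.4546, 0.3601, 0.1955]
ee_rot: [3.141, -0.002, 2.588]
ft_force: [0.8, -1.5, -0.1]
gripper_width: 0.0004
grip_force: 0.0
```

```bash
python3 -c "
from h import *
im=snap('top','t9.png')
hsv=cv2.cvtColor(im,cv2.COLOR_RGB2HSV);m=((hsv[...,1]<60)&(hsv[...,2]>120)).astype(np.uint8);m[:150]=0;m[262:]=0;m[:,:235]=0;m[:,342:]=0
n,l,s,c=cv2.connectedComponentsWithStats(m)
for i in range(1,n):
  if s[i,4]>40:
    p=onz('top',*c[i],.068);d=p[:2]-[.553,.061];print(s[i,4],c[i].round(1),np.hypot(*d).round(3),np.degrees(np.arctan2(d[1],d[0])).round(1))
g=cv2.cvtColor(im,7)
print((abs(g.astype(int)-cv2.cvtColor(cv2.imread('pics/t0.png'),6).astype(int))>40)[225:310,375:510].mean(),(abs(g.astype(int)-cv2.cvtColor(cv2.imread('pics/t0.png'),6).astype(int))>40)[100:290,100:220].mean())
cv2.imwrite('pics/m10.png',cv2.cvtColor(cv2.resize(im[100:300,100:360],(780,600)),4))"
```

```text
228 [281.9 181.6] 0.066 15.2
59 [305.2 189.2] 0.064 -48.0
59 [264.  198.6] 0.068 76.9
94 [287.9 205.1] 0.003 -179.8
64 [310.8 211.2] 0.066 -107.2
72 [269.6 221.7] 0.07 135.2
68 [293.8 228.3] 0.07 -165.8
0.0 0.3279824561403509
```

View pics/m10.png

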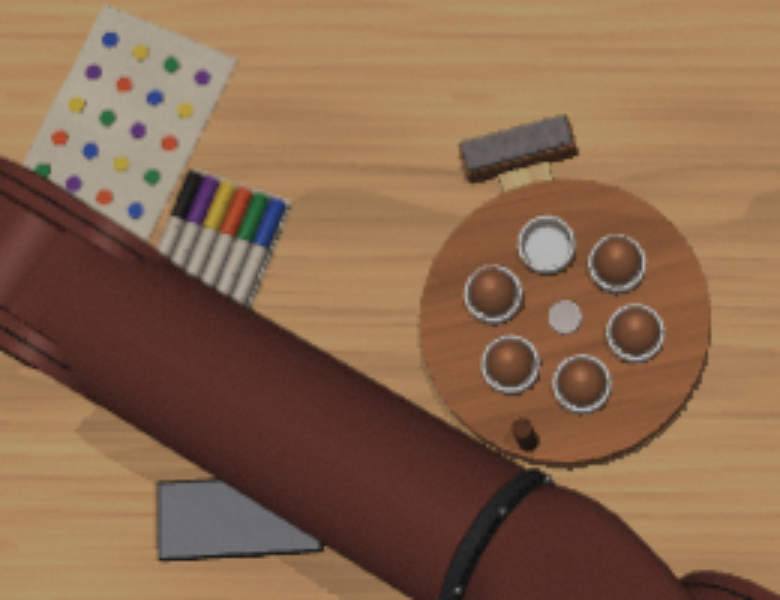

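The top view shows the cup at 15.2° facing the rest at about 16°. The handle ended about 10 mm ahead of the fingers' last contact, so the catch drew it in. The arm touches nothing and the bystanders are in place.

```bash
python3 -c "
from h import *
print(bot.finish_job())"
```

```text
the job is handed in; nothing more can be done
None
```

The job is handed in, with no verdict shown: the empty cup was at 15° facing the rest at about 16°, and the handle had jumped ahead into its click. The first push passed over the handle without turning the plate. I saw no bystander moved, though in the last picture the arm hid part of the phone and pen pack.

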